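Line up a car gas kit for its bench air check

ROBOT

A 7-joint arm with a two-finger parallel gripper is mounted at the origin on the work surface. World frame = base frame: x ahead of the robot, y to its left, z up, the work surface at z = 0. Lengths are in m, angles in rad, forces in N, time in s.
With the tool pointing down it reaches from about 0.4 to 0.85 m from the base axis. Payload 4.5 kg.
Tool frame: the origin (TCP) lies at the very end of the fingers, on their centre line; the grasp point (between the pads) lies 19 mm behind it (manip.hold_point_z is the distance from the TCP to the grasp point, in m); z points along the fingers, y is the direction in which the jaws open and shut (so a half turn about z gives the same grasp; the last joint's range is limited). The gripper opens to 85 mm and grips with 20 to 120 N. Pads are 22 mm wide; open, the fingers measure 114 mm over their backs; the gripper's body (76 mm by 85 mm) begins 54 mm behind the grasp point. The pads swing forward as they close: fully open they stand 13 mm farther back than shut.
Start: joints at [1.134, 0.689, -0.195, 1.565, 0.157, 0.902, -0.215], TCP at [0.284, -0.557, 0.197] pointing down, gripper open.
Joint ranges: [-3.01, 3.01], [-0.46, 2.08], [-1.47, 1.51], [0.13, 2.56], [-1, 4.14], [0.04, 2.09], [-2.66, 2.66]. Speed limits (rad/s): [2.57, 2.57, 3.14, 3.14, 3.14, 3.14, 3.14].

INTERFACE

Orientations are given as a unit quaternion [w, x, y, z].
In Python, from bench import manip gives the robot as it stands.
- The arm moves only by the shell command python3 -m crank 'ROWS' [FORCE]. ROWS is JSON, a list of rows, each a list of 7 numbers: the turn, a rotation vector about the tool's x, y, z in degrees, then the shift along the tool's x, y, z in m, then the finger opening in m, from 0 to 0.0854. In form: [[ax, ay, az, x, y, z, fingers], ...]. A call has 1 to 20 rows; each row is the pose to reach, as a shift and turn from the pose commanded when the call began, along the tool's axes at that moment; what a row does not reach only later rows make up. A row lasts 1/8 s, in which the tool goes at most 62.5 mm and 10.7 degrees, less where a joint would pass 70% of its speed; a pose out of reach is approached as far as the arm can. A call with a gripper value outside its range is refused whole. The fingers move at their own pace and stop on an object; FORCE is the grip in N (left out, the last holds). Time passes only in rows, so rows that repeat a pose let the fingers close. It gives the time, the measured TCP pose, the force and the opening at its end, in the units of the state.
- manip.observe(): the state, without advancing time (a new reading comes with each control period).
- manip.snapshot(name): name is "scene" or "top" or "wrist"; returns the picture (420x560x3 uint8, blue, green, red); there is no depth.
- manip.camera_info(name): a dict with "camera_matrix" (3x3 intrinsics, pixels), "k1" (the pictures are not rectified: a ray, as slopes to the right and down, at radius r is drawn at 1 + k1 r^2 times it, then the intrinsics apply), "extrinsics" (4x4, takes a point from world to camera coordinates); the wrist camera has in their place "tool_from_camera" (4x4, takes a point from camera to tool coordinates, whose origin is the TCP and whose axes are the flange's). Camera axes: x right, y up, looking along -z (the intrinsics and any distortion apply to the point x, -y, -z); pixel columns grow to the right and rows downward; lengths in m; the calibration is good to about 2 mm. A picture is of the moment at which its call begins: read the wrist's pose just before it. camera_info takes no time and is no camera call.
- manip.finish_job(): hands the job in, once; it reports no verdict.
The state is a dict: "t": time; "joints": joint angles; "dq": joint speeds; "joint_torque": joint torques, N m; "eef_pos": TCP position; "ee_rot": TCP orientation; "contact_force": force on the tool from outside, world axes, zero at the start; "torque": the same for the moment, N m; "opening": finger opening in m.
Only numpy, scipy, OpenCV 4.12 (cv2) and the standard library are available. Lean on these libraries where they do the work, as an engineer would, in place of code of your own. Each camera call takes 0.05 s, during which the arm holds its last target. There are 200 camera calls.

TASK

Set up this car gas-conversion kit for its bench air check. Stand the three gas parts flat in the middle of the three trays, in the order in which the gas flows: the pressure reducer in the tray next to the air regulator, the injector rail (lengthwise in its tray) in the tray next to the control-unit case, and the filter in the tray between them with its two ports pointing to the trays on either side. Slide the circuit card down the guides of the control-unit case until its end plate sits flush on the rim, and let go of everything.

Things in the scene. Friction and masses are not known exactly. Their poses are not given: they have to be found in the camera images.
- card_grip (a point): circuit card upright in a fixed grey rack (55 mm lift frees it): green board 100 (y) x 2.4 (x) x 74 mm (z), on top a black end plate 116 x 46 x 4 mm, on that a black connector 64 (y) x 18 (x) x 38 mm with brass pins, by which it is held. Point: middle of connector, 100 mm above the board's lower edge, 22 above the plate's top, 16 below the connector's top. Either way round will do. 0.14 kg
- reducer_mid (a point): pressure reducer: round aluminium body 92 mm across, 48 mm high, with metal side ports reaching 62 mm from its axis, 27 mm above the underside; on top a red round cap 40 mm across, 38 mm high, by which it is held. z up; point on the axis half-way up: 43 mm above the underside, 43 mm below the cap's top, 5 mm below the cap's foot. About 0.6 kg
- filter_mid (a point): gas filter: upright cylinder 52 mm across, 90 mm high, lower part blue, upper 34 mm white; two white ports (13 mm thick) on opposite sides along its y axis reach 48 mm from its axis, centred 29 mm above this point. Point on the axis half-way up, 45 mm above the underside. Held across x. About 0.25 kg
- rail_mid (a point): injector rail: aluminium bar 124 (y) x 30 (x) x 26 mm high, on it a black coil block 118 x 26 x 34 mm (four orange discs on top), by which it is held across x; brass nozzles reach 17 mm out of the bar's +x side, 12 mm above the underside; brass inlet 18 mm at the +y end. Point half-way up, 30 mm above the underside, 30 below the top. Either way round will do. About 0.32 kg
- case: control-unit case, fixed at one end of the tray row: open-topped aluminium, 112 (y) x 42 mm (x), red jaws, on a steel plate 150 x 75 x 8 mm. Origin under the plate's centre, on the bench; rim 86 mm above. Inside at each y end, white guides form a vertical slot at x = 0 for the card's edges, 4.4 mm wide, mouth 10 mm; card in the y-z plane, 1.5 mm end play. Seated, the card point is 112 mm above the origin
- supply: air regulator on its stand: dark foot plate 100 x 90 mm, blue bowl, aluminium head with a gauge, yellow knob on top, 150 mm high; fixed at the other end of the row of trays. Origin at the centre of the foot's underside, on the bench. It marks the end the air comes from; it need not be touched
- tray_left: fixed shallow steel drip tray, 120 mm (its x) by 154 mm (its y, along the row), outer height 12 mm, walls and floor 3 mm thick; origin at the centre of its underside on the bench. The left (+y) of a row of three like trays, as seen from the robot
- tray_middle: fixed shallow steel drip tray, 120 mm (its x) by 154 mm (its y, along the row), outer height 12 mm, walls and floor 3 mm thick; origin at the centre of its underside on the bench. The middle of a row of three like trays, as seen from the robot
- tray_right: fixed shallow steel drip tray, 120 mm (its x) by 154 mm (its y, along the row), outer height 12 mm, walls and floor 3 mm thick; origin at the centre of its underside on the bench. The right (-y) of a row of three like trays, as seen from the robot
Not all that is in view belongs to the job. Leave any green look-alike of the part that bears reducer_mid alone.

How it is judged:
At the end, for the whole second after the job is handed in: Card seated in the case guides (end plate within 2.5 mm of the rim, centred to 4 mm). Reducer in the tray by the regulator, rail in the tray by the case (lengthwise to 0.25 rad), filter in the middle tray (ports along it to 0.3 rad), each flat, within 15 mm of centre. All released, at rest (z of card_grip in the frame of case below 0.1145 m and horizontal distance between card_grip and case below 0.004 m and angle between the y axis of card_grip and the y axis of case, either way round below 0.06 rad and angle between card_grip's own z axis and vertical below 0.05 rad and linear speed of each of card, filter below 0.02 m/s and horizontal distance between filter_mid and tray_middle below 0.015 m and z of filter_mid in the frame of tray_middle below 0.051 m and angle between filter_mid's own z axis and vertical below 0.08 rad and angle between the y axis of filter_mid and the y axis of tray_middle, either way round below 0.3 rad and ((world y of case above 0 m and horizontal distance between rail_mid and tray_left below 0.015 m and z of rail_mid in the frame of tray_left below 0.036 m and angle between each of rail_mid, reducer_mid's own z axis and vertical below 0.08 rad and linear speed of each of rail, reducer below 0.02 m/s and angle between the y axis of rail_mid and the y axis of tray_left, either way round below 0.25 rad and horizontal distance between reducer_mid and tray_right below 0.015 m and z of reducer_mid in the frame of tray_right below 0.049 m) or (world y of case below 0 m and horizontal distance between rail_mid and tray_right below 0.015 m and z of rail_mid in the frame of tray_right below 0.036 m and angle between each of rail_mid, reducer_mid's own z axis and vertical below 0.08 rad and linear speed of each of rail, reducer below 0.02 m/s and angle between the y axis of rail_mid and the y axis of tray_right, either way round below 0.25 rad and horizontal distance between reducer_mid and tray_left below 0.015 m and z of reducer_mid in the frame of tray_left below 0.049 m))); the robot touches nothing.
It also fails if it takes over 122 s, if anything falls off the work surface, if the arm or the gripper's body presses on something with over 40 N, if the wrist force passes 120 N, or if a joint passes its speed limit or range.

## Working session

There is one attempt and no reset: what is moved stays moved. The work goes in short steps, Python scripts to look and compute and a shell command to move; the robot and the scene stay as the last step left them, time stands still between calls to the robot, and variables do not carry over. Pictures are saved under pics/ and viewed, about 12 in all and at most 16, crops included, and the job is handed in when it is done.

```bash
mkdir -p pics; ls; python3 - <<'E'
from bench import manip
import cv2,json
for n in("scene","top"):
    cv2.imwrite(f"pics/{n}0.png",manip.snapshot(n)); print(n,manip.camera_info(n))
print(manip.camera_info("wrist"))
print(manip.observe(), manip.hold_point_z)
E
```

```text
pics
scene {'camera_matrix': array([[481.97936321,   0.        , 286.93453113],
       [  0.        , 481.97936321, 213.47301187],
       [  0.        ,   0.        ,   1.        ]]), 'k1': -0.16091158236486172, 'extrinsics': array([[-0.63583603,  0.77169709, -0.01400536,  0.26303266],
       [-0.62383293, -0.50315007,  0.59805726,  0.22938217],
       [ 0.45447225,  0.38900336,  0.80133099, -1.65136338],
       [ 0.        ,  0.        ,  0.        ,  1.        ]])}
top {'camera_matrix': array([[422.98438312,   0.        , 282.07587684],
       [  0.        , 422.98438312, 208.52268296],
       [  0.        ,   0.        ,   1.        ]]), 'k1': -0.1290095236926725, 'extrinsics': array([[ 0.00326444, -0.9998881 ,  0.01459932, -0.00643314],
       [ 0.99064029,  0.00522579,  0.13639837, -0.43729443],
       [-0.1364594 ,  0.01401741,  0.99054649, -0.99580008],
       [ 0.        ,  0.        ,  0.        ,  1.        ]])}
{'camera_matrix': array([[322.61065432,   0.        , 280.05000971],
       [  0.        , 322.61065432, 202.01873896],
       [  0.        ,   0.        ,   1.    
[... 425 characters left out ...]
[ 1.13377404,  0.68990627, -0.19453578,  1.56627364,  0.15730017,
        0.90249387, -0.21507358]), 'dq': array([ 7.96538741e-04, -3.81352538e-03, -9.83395452e-05, -3.40732620e-03,
        3.07771319e-03,  1.16953744e-03,  9.17951537e-04]), 'joint_torque': array([-3.66574503e-03, -5.40607524e+01, -1.27158064e+00, -1.58985114e+01,
        9.38133162e-03,  4.44180099e-03, -1.79874769e-05]), 'eef_pos': array([ 0.28317744, -0.55642948,  0.19595189]), 'ee_rot': array([-8.06085656e-04,  9.72404290e-01,  2.33300630e-01, -2.51781019e-04]), 'contact_force': array([-0.26835248,  0.00861378, -0.21850126]), 'torque': array([-0.0165553 , -0.02727971,  0.03663309]), 'opening': 0.08511898497585775} 0.0187
```

View pics/top0.png

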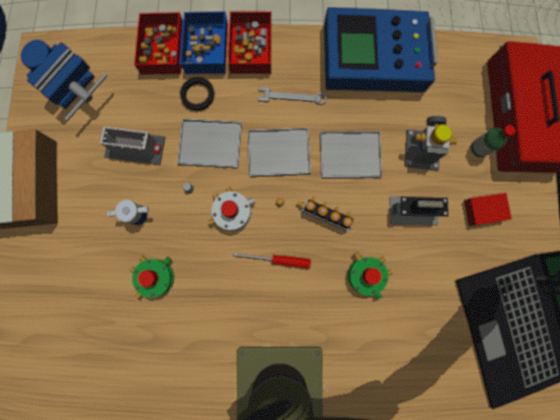

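View pics/scene0.png

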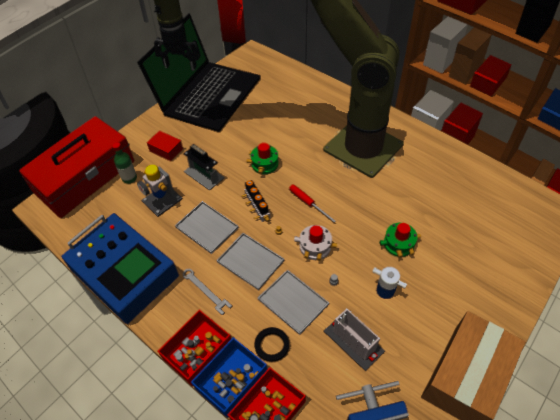

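View crop.

Top view: the case is on the left at (132,145), so +y; the regulator is on the right at (427,145), so -y. That sends the rail to tray_left, the filter to the middle and the reducer to tray_right. There are three reducer candidates: aluminium (231,210), green (152,278) and green (369,277). The aluminium one fits, and I'll confirm it in a crop.

```bash
cat > h.py <<'E'
import numpy as np, cv2
from bench import manip
from scipy.spatial.transform import Rotation as R
def pose(o=None):
    o=o or manip.observe(); q=o['ee_rot']; T=np.eye(4)
    T[:3,:3]=R.from_quat([q[1],q[2],q[3],q[0]]).as_matrix(); T[:3,3]=o['eef_pos']; return T
def cam(n,T=None):
    c=manip.camera_info(n)
    W=np.linalg.inv(c['extrinsics']) if n!='wrist' else (pose() if T is None else T)@c['tool_from_camera']
    return c['camera_matrix'],c['k1'],W
def rays(C,px):
    K,k,W=C; p=cv2.undistortPoints(np.array(px,float).reshape(-1,1,2),K,np.array([k,0,0,0.]))[:,0]
    d=np.c_[p[:,0],-p[:,1],-np.ones(len(p))]@W[:3,:3].T; return W[:3,3],d
def onz(C,px,z):
    o,d=rays(C,px); return o+d*((z-o[2])/d[:,2])[:,None]
def proj(C,P):
    K,k,W=C; p=(np.array(P,float).reshape(-1,3)-W[:3,3])@W[:3,:3]
    s=np.c_[p[:,0],-p[:,1]]/-p[:,2:]; s=s*(1+k*(s**2).sum(1))[:,None]; return s@K[:2,:2].T+K[:2,2]
def tri(obs):
    A=np.zeros((3,3));b=np.zeros(3)
    for C,px in obs:
        o,d=rays(C,[px]);d=d[0]/np.linalg.norm(d[0]);M=np.eye(3)-np.outer(d,d);A+=M;b+=M@o
    return np.linalg.solve(A,b)
E
python3 - <<'E'
from h import *
im=cv2.imread('pics/top0.png'); c=im[105:300,85:465]
cv2.imwrite('pics/top0c.png',cv2.resize(c,(760,390),interpolation=cv2.INTER_CUBIC))
C=cam('top')
# trays by colour: grey and bright-ish
h=cv2.cvtColor(im,cv2.COLOR_BGR2HSV)
m=((h[...,1]<45)&(h[...,2]>80)).astype(np.uint8)*255
cs,_=cv2.findContours(m,cv2.RETR_EXTERNAL,cv2.CHAIN_APPROX_NONE)
for k in cs:
    if cv2.contourArea(k)>150 and 90<k[:,0,1].mean()<300:
        (x,y),s,a=cv2.minAreaRect(k); b=cv2.boxPoints(((x,y),s,a)); P=onz(C,b,.012)
        print((round(x),round(y)),np.round(s),round(a,1),P.mean(0).round(4),np.round([np.linalg.norm(P[1]-P[0]),np.linalg.norm(P[2]-P[1])],4))
E
```

```text
(127, 211) [37. 22.] 20.6 [0.4309 0.3822 0.012 ] [0.0548 0.0962]
(231, 211) [39. 39.] 14.9 [0.4336 0.1221 0.012 ] [0.0966 0.0964]
(350, 154) [45. 61.] 90.0 [ 0.5795 -0.1782  0.012 ] [0.1577 0.1184]
(279, 152) [46. 61.] 87.6 [0.5842 0.0045 0.012 ] [0.1563 0.1197]
(124, 138) [46. 19.] 6.7 [0.6208 0.4022 0.012 ] [0.0496 0.1248]
(437, 139) [25. 26.] 6.3 [ 0.6243 -0.4073  0.012 ] [0.0708 0.0667]
(209, 143) [60. 46.] 3.6 [0.6076 0.1808 0.012 ] [0.1207 0.1556]
(292, 95) [68. 13.] 2.2 [ 0.7357 -0.0299  0.012 ] [0.0363 0.1767]
(79, 90) [22. 60.] 41.6 [0.7558 0.5393 0.012 ] [0.1599 0.0668]
```

View pics/top0c.png

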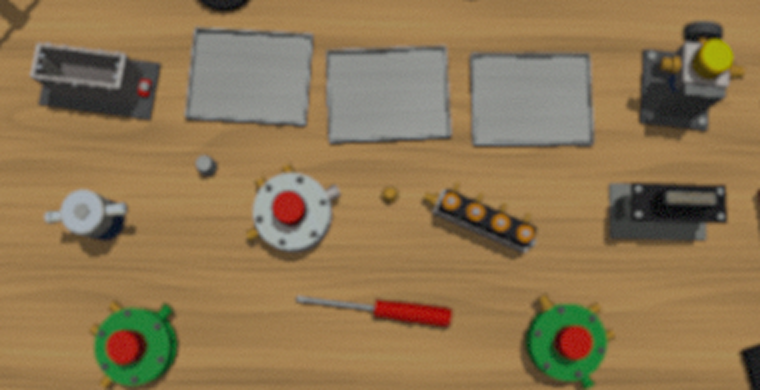

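The crop confirms it: the aluminium-bodied reducer is at about (231,210), and the other two are green. Next I'll measure the parts.

```bash
cat >> h.py <<'E'
def delta(x,y,z,head,T=None):
    """turn deg about tool z and shift in tool axes to TCP (x,y,z), tool x heading in deg (mod 180 nearest choice printed both)"""
    T=pose() if T is None else T
    h0=np.degrees(np.arctan2(T[1,0],T[0,0])); D=T[:3,:3].T@(np.array([x,y,z])-T[:3,3])
    G=np.array([[np.cos(np.radians(head)),np.sin(np.radians(head)),0],[np.sin(np.radians(head)),-np.cos(np.radians(head)),0],[0,0,-1]]).T
    rv=np.degrees(R.from_matrix(T[:3,:3].T@G).as_rotvec())
    print('heading now %.2f'%h0,'turn',rv.round(2),'shift',D.round(4),'rows',int(np.ceil(max(np.linalg.norm(D)/.0625,np.linalg.norm(rv)/10.7))))
E
python3 - <<'E'
from h import *
for n in('top','scene'):
    im=cv2.imread(f'pics/{n}0.png'); C=cam(n); h=cv2.cvtColor(im,cv2.COLOR_BGR2HSV)
    H,S,V=[h[...,i].astype(int) for i in range(3)]
    for nm,m,z in(('red',((H<6)|(H>174))&(S>180)&(V>90),.086),('orange',(H>8)&(H<17)&(S>150)&(V>120),.060),('white',(S<40)&(V>120),.09)):
        k,l,s,c=cv2.connectedComponentsWithStats(m.astype(np.uint8))
        for i in range(1,k):
            if 15<s[i,4]<1500: print(n,nm,c[i].round(1),s[i,4],onz(C,[c[i]],z)[0].round(4))
E
```

```text
top red [173.5  38.3] 243 [0.8574 0.2689 0.086 ]
top red [234.   48.4] 248 [0.8279 0.1161 0.086 ]
top red [242.   28.9] 46 [0.882  0.0978 0.086 ]
top red [262.3  48.2] 406 [0.8285 0.0463 0.086 ]
top red [158.   54.8] 312 [0.8128 0.3051 0.086 ]
top red [548.2  98.7] 206 [ 0.7198 -0.6911  0.086 ]
top red [509.8 129.7] 96 [ 0.6307 -0.5702  0.086 ]
top red [490.2 208.6] 967 [ 0.432  -0.5009  0.086 ]
top red [228.9 208.7] 179 [0.4287 0.1181 0.086 ]
top red [291.  261.1] 322 [ 0.3098 -0.0244  0.086 ]
top red [371.9 275.8] 188 [ 0.2766 -0.2082  0.086 ]
top red [146.4 278.1] 195 [0.2686 0.3035 0.086 ]
top orange [271.   43.5] 38 [0.8564 0.0254 0.06  ]
top orange [135.4  42. ] 17 [0.8648 0.3756 0.06  ]
top orange [247.7  55.1] 19 [0.8235 0.0839 0.06  ]
top orange [161.4  60.6] 31 [0.81   0.3031 0.06  ]
top orange [242.2  61. ] 21 [0.8071 0.0973 0.06  ]
top white [261.3  39.5] 21 [0.8502 0.0489 0.09  ]
top white [60.6 56.8] 17 [0.8145 0.5592 0.09  ]
top white [198.8  59.1] 17 [0.7973 0.2013 0.09  ]
top white [96.6 83. ] 35 [0.7388 0.4541 0.09  ]
top white [78.7 89.7] 80 [0.7224 0.4992 0.09  ]

[... 1678 characters left out ...]
645 0.1394 0.09  ]
scene white [389.9 275.7] 324 [0.4248 0.3594 0.09  ]
scene white [208.3 292.8] 298 [0.7594 0.0253 0.09  ]
scene white [333.7 276.8] 22 [0.5193 0.2463 0.09  ]
scene white [357.4 335.3] 204 [0.6139 0.3875 0.09  ]
scene white [480.2 362.4] 1038 [0.4898 0.6624 0.09  ]
scene white [177.8 354.5] 37 [0.9256 0.0854 0.09  ]
scene white [246.4 366.9] 23 [0.842  0.2319 0.09  ]
scene white [238.5 385. ] 16 [0.886  0.2467 0.09  ]
scene white [385.4 385.4] 58 [0.6751 0.5099 0.09  ]
scene white [369.4 395.9] 101 [0.7181 0.4946 0.09  ]
scene white [349.7 393.9] 63 [0.742  0.4566 0.09  ]
scene white [396.  416.8] 31 [0.7207 0.5692 0.09  ]
scene white [253.6 417.8] 20 [0.9201 0.3229 0.09  ]
```

```bash
python3 - <<'E'
from h import *
delta(.43,-.35,.27,90)
E
```

```text
heading now 26.98 turn [-9.000e-02 -5.000e-02 -6.302e+01] shift [ 0.2245 -0.1175 -0.0739] rows 6
```

```bash
python3 -m crank '[[0,0,-63,0.2245,-0.1175,-0.074,0.085],[0,0,-63,0.2245,-0.1175,-0.074,0.085],[0,0,-63,0.2245,-0.1175,-0.074,0.085],[0,0,-63,0.2245,-0.1175,-0.074,0.085],[0,0,-63,0.2245,-0.1175,-0.074,0.085],[0,0,-63,0.2245,-0.1175,-0.074,0.085],[0,0,-63,0.2245,-0.1175,-0.074,0.085],[0,0,-63,0.2245,-0.1175,-0.074,0.085],[0,0,-63,0.2245,-0.1175,-0.074,0.085]]'; python3 - <<'E'
from h import *
o=manip.observe();print(o['joints'].round(2)); np.save('T1',pose(o)); cv2.imwrite('pics/w1.png',manip.snapshot('wrist'))
E
```

```text
t: 1.23
eef_pos: [0.43, -0.3507, 0.2705]
ee_rot: [-0.0, 0.708, 0.706, -0.0]
contact_force: [0.1, 0.1, 0.3]
opening: 0.0852
[ 0.92  0.54 -0.52  1.67  0.31  1.01  0.29]
```

View pics/w1.png

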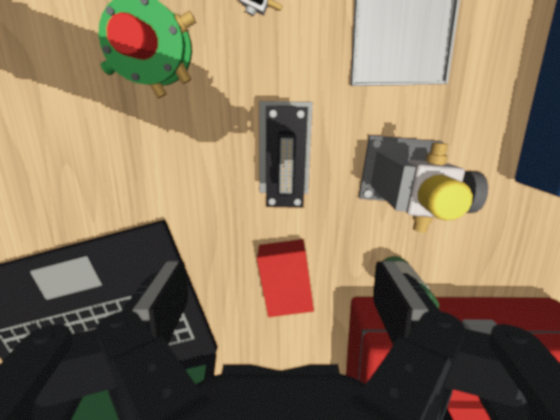

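Wrist view: card end plate at about (267-305, 104-206), with screws at (271,113), (300,112), (271,202) and (299,202). The pins are at (286,165). I need the details enlarged.

```bash
python3 - <<'E'
from h import *
im=cv2.imread('pics/w1.png'); a=cv2.resize(im[85:225,245:325],(400,560)*1 if 0 else (320,560),interpolation=cv2.INTER_CUBIC)
b=cv2.resize(cv2.imread('pics/scene0.png')[135:200,175:230],(474,560),interpolation=cv2.INTER_CUBIC)
o=np.hstack([a,b]); o=np.clip(o.astype(float)**.75*255**.25,0,255).astype(np.uint8)
cv2.imwrite('pics/c1.png',o)
E
```

```text
(no output)
```

View pics/c1.png

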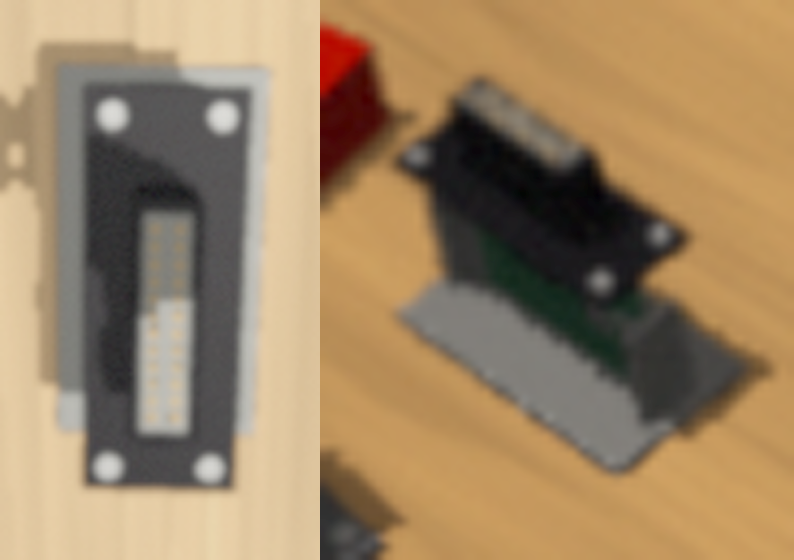

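```bash
python3 - <<'E'
from h import *
C=cam('wrist',np.load('T1.npy'));S=cam('scene')
print(tri([(C,(273,113.75)),(S,(214.2,162.0))]).round(4),tri([(C,(300.75,114.25)),(S,(207.5,167.5))]).round(4))
pl=[(266.3,106.8),(307.5,107.5),(303,207),(266.3,206.8)];sc=[(273,113.75),(300.75,114.25),(297.5,202),(272,201.5)]
tp=[(279.5,137.5),(293.7,137.5),(292.5,194),(279.3,194)]
for z in(.08,.09,.1,.11):
    P=onz(C,pl,z);Q=onz(C,sc,z);t=onz(C,tp,z+.038);n=np.linalg.norm
    f=lambda P:(P.mean(0)[:2].round(4),[round(n(P[i]-P[i-1]),4) for i in range(4)],round(np.degrees(np.arctan2(*((P[0]+P[1]-P[2]-P[3])[[1,0]]))),2))
    print(z,f(P),f(Q),f(t))
E
```

```text
[ 0.4219 -0.2878  0.0844] [ 0.4518 -0.2882  0.0843]
0.08 (array([ 0.4361, -0.3388]), [np.float64(0.1154), np.float64(0.0451), np.float64(0.1149), np.float64(0.0442)], np.float64(88.88)) (array([ 0.4362, -0.3392]), [np.float64(0.1014), np.float64(0.0306), np.float64(0.1015), np.float64(0.0306)], np.float64(88.79)) (array([ 0.436 , -0.3394]), [np.float64(0.0594), np.float64(0.0143), np.float64(0.0594), np.float64(0.0141)], np.float64(89.49))
0.09 (array([ 0.4359, -0.337 ]), [np.float64(0.1123), np.float64(0.0439), np.float64(0.1118), np.float64(0.043)], np.float64(88.88)) (array([ 0.436 , -0.3374]), [np.float64(0.0986), np.float64(0.0297), np.float64(0.0987), np.float64(0.0297)], np.float64(88.79)) (array([ 0.4358, -0.3373]), [np.float64(0.0576), np.float64(0.0139), np.float64(0.0576), np.float64(0.0137)], np.float64(89.49))
0.1 (array([ 0.4358, -0.3352]), [np.float64(0.1091), np.float64(0.0426), np.float64(0.1087), np.float64(0.0418)], np.float64(88.88)) (array([ 0.4358, -0.3355]), [np.float64(0.0959), np.float64(0.0289), np.float64(0.096), np.float64(0.0289)], np.float64(88.79)) (array([ 0.4356, -0.3353]), [np.float64(0.0558), np.float64(0.0135), np.float64(0.0558), np.float64(0.0132)], np.float64(89.49))
0.11 (array([ 0.4356, -0.3334]), [np.float64(0.106), np.float64(0.0414), np.float64(0.1056), np.float64(0.0406)], np.float64(88.88)) (array([ 0.4356, -0.3337]), [np.float64(0.0931), np.float64(0.0281), np.float64(0.0932), np.float64(0.0281)], np.float64(88.79)) (array([ 0.4354, -0.3333]), [np.float64(0.054), np.float64(0.013), np.float64(0.054), np.float64(0.0128)], np.float64(89.49))
```

The plate top is at z≈0.083, the card centre at (0.436,-0.3385) and its heading about 89°. Before grasping I'll survey the middle and left areas.

```bash
python3 -m crank '[[0,0,0,0.37,0.06,-0.03,0.085],[0,0,0,0.37,0.06,-0.03,0.085],[0,0,0,0.37,0.06,-0.03,0.085],[0,0,0,0.37,0.06,-0.03,0.085],[0,0,0,0.37,0.06,-0.03,0.085],[0,0,0,0.37,0.06,-0.03,0.085],[0,0,0,0.37,0.06,-0.03,0.085],[0,0,0,0.37,0.06,-0.03,0.085],[0,0,0,0.37,0.06,-0.03,0.085]]'; python3 - <<'E'
from h import *
o=manip.observe();print(o['joints'].round(2)); np.save('T2',pose(o)); cv2.imwrite('pics/w2.png',manip.snapshot('wrist'))
E
python3 -m crank '[[0,0,0,0.36,0.06,0.03,0.085],[0,0,0,0.36,0.06,0.03,0.085],[0,0,0,0.36,0.06,0.03,0.085],[0,0,0,0.36,0.06,0.03,0.085],[0,0,0,0.36,0.06,0.03,0.085],[0,0,0,0.36,0.06,0.03,0.085],[0,0,0,0.36,0.06,0.03,0.085],[0,0,0,0.36,0.06,0.03,0.085],[0,0,0,0.36,0.06,0.03,0.085]]'; python3 - <<'E'
from h import *
o=manip.observe();print(o['joints'].round(2)); np.save('T3',pose(o)); cv2.imwrite('pics/w3.png',manip.snapshot('wrist'))
E
```

```text
t: 2.4
eef_pos: [0.4902, 0.0174, 0.3004]
ee_rot: [0.0, 0.709, 0.706, -0.001]
contact_force: [-0.2, 0.4, 0.1]
opening: 0.0853
[ 0.26  0.42 -0.58  1.8   0.27  1.   -0.43]
t: 3.58
eef_pos: [0.5518, 0.3768, 0.2709]
ee_rot: [0.001, 0.708, 0.706, -0.0]
contact_force: [0.3, -0.1, 0.7]
opening: 0.0852
[-0.41  0.72 -0.52  1.31  0.36  1.21 -0.96]
```

View pics/w2.png

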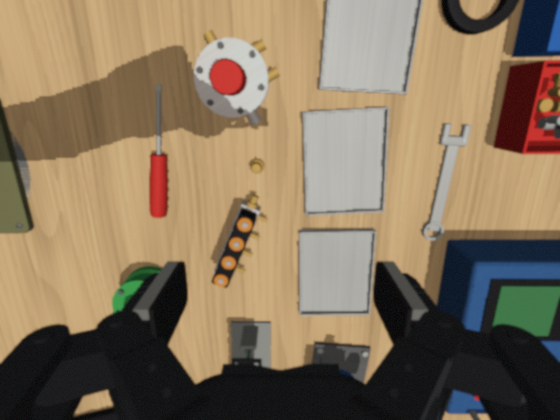

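View pics/w3.png

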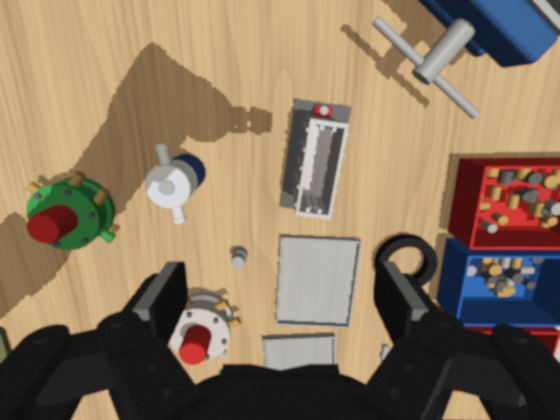

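w2: rail discs at (246,225), (237,244), (229,263) and (221,281), reducer cap at (227,77), trays as expected. w3: case rim at about (298-349, 120-217), filter top at (172,187) with ports at (163,152) and (180,215). Next is a crop for case detail, plus masks.

```bash
python3 - <<'E'
from h import *
im=cv2.imread('pics/w3.png'); a=cv2.resize(im[90:230,270:365],(380,560),interpolation=cv2.INTER_CUBIC)
b=cv2.resize(im[130:235,130:215],(340,420),interpolation=cv2.INTER_CUBIC); b=np.vstack([b,np.zeros((140,340,3),np.uint8)])
cv2.imwrite('pics/c2.png',np.hstack([a,b]))
C2=cam('wrist',np.load('T2.npy'));C3=cam('wrist',np.load('T3.npy'))
h=cv2.cvtColor(cv2.imread('pics/w2.png'),cv2.COLOR_BGR2HSV).astype(int);H,S,V=h[...,0],h[...,1],h[...,2]
def comps(m,C,z,nm,box,mn):
    k,l,s,c=cv2.connectedComponentsWithStats(m.astype(np.uint8))
    for i in range(1,k):
        x,y=c[i]
        if s[i,4]>mn and box[0]<x<box[2] and box[1]<y<box[3]: print(nm,c[i].round(1),s[i,4],onz(C,[c[i]],z)[0].round(4))
comps((H>7)&(H<17)&(S>140)&(V>150),C2,.06,'disc',(205,205,265,295),20)
comps(((H<6)|(H>174))&(S>180)&(V>150),C2,.086,'cap',(190,40,270,120),100)
for im,C in(('pics/w2.png',C2),('pics/w3.png',C3)):
    h=cv2.cvtColor(cv2.imread(im),cv2.COLOR_BGR2HSV).astype(int)
    m=((h[...,1]<40)&(h[...,2]>110)).astype(np.uint8)
    for k in cv2.findContours(m,cv2.RETR_EXTERNAL,cv2.CHAIN_APPROX_NONE)[0]:
        if cv2.contourArea(k)>300:
            r=cv2.minAreaRect(k);P=onz(C,cv2.boxPoints(r),.012);e=[P[1]-P[0],P[2]-P[1]];n=[np.linalg.norm(v) for v in e];L=e[int(np.argmax(n))]
            print(np.round(r[0]),P.mean(0)[:2].round(4),np.round(n,4),round(np.degrees(np.arctan2(L[1],L[0]))%180,1))
E
```

```text
disc [244.3 224.2] 114 [ 0.4396 -0.0706  0.06  ]
disc [236.1 243.7] 110 [ 0.4269 -0.1003  0.06  ]
disc [228.3 262.4] 100 [ 0.4142 -0.1298  0.06  ]
disc [220.6 280.3] 95 [ 0.4014 -0.1591  0.06  ]
cap [226.4  76.6] 834 [0.4294 0.1193 0.086 ]
[262. 345.] [ 0.4556 -0.3191] [0.0258 0.094 ] 89.2
[337. 272.] [ 0.5817 -0.1781] [0.1564 0.1183] 90.8
[444. 181.] [ 0.7318 -0.0276] [0.1781 0.0367] 85.3
[347. 161.] [0.5865 0.0051] [0.1188 0.1552] 97.6
[231.  77.] [0.4245 0.1213] [0.0977 0.0975] 68.7
[370.  44.] [0.608 0.159] [0.1101 0.123 ] 176.6
[299. 353.] [0.5817 0.0509] [0.1167 0.063 ] 2.8
[201. 331.] [0.4217 0.094 ] [0.0907 0.0909] 164.9
[318. 282.] [0.6091 0.1823] [0.1562 0.1187] 87.0
[170. 183.] [0.3988 0.3421] [0.0737 0.0937] 133.0
[316. 159.] [0.6002 0.3714] [0.1573 0.0683] 79.0
[444.  48.] [0.7543 0.5086] [0.0714 0.1723] 144.1
```

View pics/c2.png

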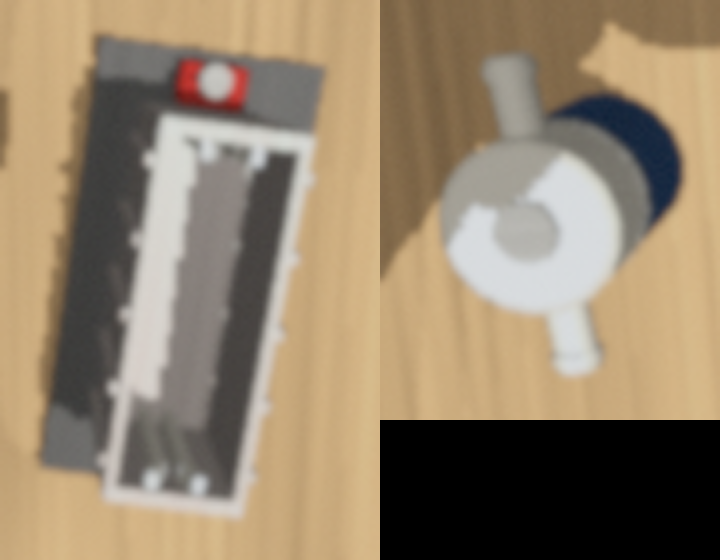

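```bash
python3 - <<'E'
from h import *
C=cam('wrist',np.load('T3.npy'));n=np.linalg.norm
ang=lambda v:round(np.degrees(np.arctan2(v[1],v[0])),2)
P=onz(C,[(310,118.75),(348,122),(330,218.5),(295.75,215)],.086)
print('case',P.mean(0).round(4),[n(P[i]-P[i-1]).round(4) for i in range(4)],ang(P[0]-P[3]),ang(P[1]-P[2]))
for z in(.076,.081,.086):
    G=onz(C,[(328.25,129.1),(313.75,210.5)],z);print('slot',z,G.mean(0).round(4),ang(G[0]-G[1]),n(G[0]-G[1]).round(4))
print('plate',onz(C,[(295,99.5),(350.5,107.5),(280.5,206)],.008).round(4))
print('filter top',onz(C,[(168,186.5)],.09).round(4)); Q=onz(C,[(162.25,146.25),(178.75,221.25)],.074);print(Q.mean(0).round(4),ang(Q[0]-Q[1]))
T=cam('top'); 
print('rack top-view', onz(T,[(123,138)],.086).round(4))
delta(.436,-.3385,.20,89)
E
```

```text
case [0.5979 0.3761 0.086 ] [np.float64(0.1124), np.float64(0.0417), np.float64(0.1134), np.float64(0.0414)] 82.71 82.57
slot 0.076 [0.5994 0.3732 0.076 ] 82.05 0.0983
slot 0.081 [0.5988 0.3743 0.081 ] 82.05 0.097
slot 0.086 [0.5981 0.3754 0.086 ] 82.05 0.0957
plate [[0.5714 0.4536 0.008 ]
 [0.6441 0.4432 0.008 ]
 [0.552  0.3077 0.008 ]]
filter top [[0.423  0.3594 0.09  ]]
[0.4209 0.3567 0.074 ] 95.92
rack top-view [[0.5976 0.3766 0.086 ]]
heading now 89.80 turn [0.05 0.06 0.8 ] shift [-0.716  -0.1132  0.0717] rows 12
```

```bash
python3 - <<'E'
from h import *
delta(.422,.358,.15,96)
E
```

```text
heading now 89.80 turn [ 0.04  0.06 -6.2 ] shift [-0.0195 -0.1297  0.1209] rows 3
```

```bash
python3 -m crank '[[0,0,-6,-0.0195,-0.13,0.07,0.085],[0,0,-6,-0.0195,-0.13,0.12,0.085],[0,0,-6,-0.0195,-0.13,0.12,0.085],[0,0,-6,-0.0195,-0.13,0.12,0.085],[0,0,-6,-0.0195,-0.13,0.12,0.085],[0,0,-6,-0.0195,-0.13,0.12,0.085],[0,0,-6,-0.0195,-0.13,0.16,0.085],[0,0,-6,-0.0195,-0.13,0.20,0.085],[0,0,-6,-0.0195,-0.13,0.235,0.085],[0,0,-6,-0.0195,-0.13,0.235,0.085],[0,0,-6,-0.0195,-0.13,0.235,0.085]]' 40
python3 -m crank '[[0,0,0,0,0,0,0.045],[0,0,0,0,0,0,0.045],[0,0,0,0,0,0,0.045],[0,0,0,0,0,0,0.045],[0,0,0,0,0,0,0.045],[0,0,0,0,0,0,0.045],[0,0,0,0,0,0,0.045],[0,0,0,0,0,0,0.045]]' 40
```

```text
t: 5.0
eef_pos: [0.4219, 0.3612, 0.0371]
ee_rot: [0.0, 0.67, 0.743, 0.002]
contact_force: [-0.1, 0.1, 0.0]
opening: 0.0848
t: 6.0
eef_pos: [0.4215, 0.3607, 0.0373]
ee_rot: [0.0, 0.669, 0.743, 0.001]
contact_force: [0.5, -0.1, 8.0]
opening: 0.0503
```

```bash
python3 -m crank '[[0,0,0,0,0,-0.05,0.045],[0,0,0,0,0,-0.10,0.045],[0,0,0,0,0,-0.12,0.045],[0,0,0,0,0,-0.12,0.045]]' 
python3 - <<'E'
from h import *
print(manip.observe()['opening']);delta(.5855,.007,.16,91);delta(.5855,.007,.042,91)
E
```

```text
t: 6.5
eef_pos: [0.4214, 0.3607, 0.1573]
ee_rot: [0.0, 0.669, 0.743, 0.002]
contact_force: [1.3, -0.0, -2.7]
opening: 0.0498
0.04977883835753586
heading now 95.95 turn [ 0.16 -0.12  4.95] shift [-0.3688  0.1265 -0.0031] rows 7
heading now 95.95 turn [ 0.16 -0.12  4.95] shift [-0.369   0.1262  0.1149] rows 7
```

```bash
python3 -m crank '[[0,0,5,-0.369,0.1265,0,0.045],[0,0,5,-0.369,0.1265,0,0.045],[0,0,5,-0.369,0.1265,0,0.045],[0,0,5,-0.369,0.1265,0,0.045],[0,0,5,-0.369,0.1265,0,0.045],[0,0,5,-0.369,0.1265,0,0.045],[0,0,5,-0.369,0.1265,0,0.045],[0,0,5,-0.369,0.1265,0,0.045],[0,0,5,-0.369,0.1265,0.04,0.045],[0,0,5,-0.369,0.1265,0.08,0.045],[0,0,5,-0.369,0.1265,0.105,0.045],[0,0,5,-0.369,0.1265,0.111,0.045],[0,0,5,-0.369,0.1265,0.1155,0.045],[0,0,5,-0.369,0.1265,0.1155,0.045],[0,0,5,-0.369,0.1265,0.1155,0.045]]'
```

```text
t: 8.38
eef_pos: [0.5854, 0.0063, 0.041]
ee_rot: [0.001, 0.701, 0.713, 0.001]
contact_force: [-0.4, -0.0, -1.7]
opening: 0.0499
```

Now about 1 mm off the floor or just touching; release and rise.

```bash
python3 -m crank '[[0,0,0,0,0,0.001,0.045],[0,0,0,0,0,0.001,0.06],[0,0,0,0,0,0.001,0.085],[0,0,0,0,0,0.001,0.085],[0,0,0,0,0,0.001,0.085],[0,0,0,0,0,0.001,0.085],[0,0,0,0,0,0.001,0.085],[0,0,0,0,0,-0.04,0.085],[0,0,0,0,0,-0.09,0.085],[0,0,0,0,0,-0.14,0.085],[0,0,0,0,0,-0.18,0.085],[0,0,0,0,0,-0.18,0.085]]'
python3 - <<'E'
from h import *
delta(.4205,-.115,.22,66.6)
E
```

```text
t: 9.88
eef_pos: [0.5871, 0.0069, 0.2237]
ee_rot: [0.002, 0.701, 0.713, 0.003]
contact_force: [-0.1, -0.5, -0.6]
opening: 0.0847
heading now 90.96 turn [ 0.4  -0.13 24.36] shift [-0.1191 -0.1687  0.0024] rows 4
```

```bash
python3 -m crank '[[0.4,0,24.4,-0.119,-0.1687,0.06,0.085],[0.4,0,24.4,-0.119,-0.1687,0.06,0.085],[0.4,0,24.4,-0.119,-0.1687,0.06,0.085],[0.4,0,24.4,-0.119,-0.1687,0.06,0.085],[0.4,0,24.4,-0.119,-0.1687,0.06,0.085],[0.4,0,24.4,-0.119,-0.1687,0.10,0.085],[0.4,0,24.4,-0.119,-0.1687,0.15,0.085],[0.4,0,24.4,-0.119,-0.1687,0.19,0.085],[0.4,0,24.4,-0.119,-0.1687,0.194,0.085],[0.4,0,24.4,-0.119,-0.1687,0.194,0.085]]'
```

```text
t: 11.12
eef_pos: [0.4193, -0.115, 0.0266]
ee_rot: [-0.002, 0.836, 0.549, -0.002]
contact_force: [-0.3, -0.1, -0.4]
opening: 0.0848
```

```bash
python3 -m crank '[[0,0,0,0,0,0,0.02],[0,0,0,0,0,0,0.02],[0,0,0,0,0,0,0.02],[0,0,0,0,0,0,0.02],[0,0,0,0,0,0,0.02],[0,0,0,0,0,0,0.02],[0,0,0,0,0,0,0.02],[0,0,0,0,0,0,0.02],[0,0,0,0,0,0,0.02],[0,0,0,0,0,-0.05,0.02],[0,0,0,0,0,-0.09,0.02],[0,0,0,0,0,-0.09,0.02],[0,0,0,0,0,-0.09,0.02]]' 50
python3 - <<'E'
from h import *
delta(.6085,.1815,.118,87)
E
```

```text
t: 12.75
eef_pos: [0.4184, -0.116, 0.116]
ee_rot: [-0.002, 0.836, 0.549, -0.003]
contact_force: [0.2, 0.2, -0.6]
opening: 0.0202
heading now 66.55 turn [ -0.42   0.03 -20.45] shift [ 0.3486  0.056  -0.0031] rows 6
```

The opening reached its target and no weight shows, so the grasp probably failed. I'll look.

```bash
python3 - <<'E'
from h import *
np.save('T4',pose()); a=manip.snapshot('wrist'); b=manip.snapshot('scene'); cv2.imwrite('pics/w4.png',a); cv2.imwrite('pics/s4.png',b)
cv2.imwrite('pics/c4.png',np.hstack([cv2.resize(a,(420,315)),cv2.resize(b[140:300,180:380],(380,304))[:304,:] if 0 else cv2.copyMakeBorder(cv2.resize(b[140:300,180:380],(380,304)),0,11,0,0,cv2.BORDER_CONSTANT)]))
E
```

```text
(no output)
```

View pics/c4.png

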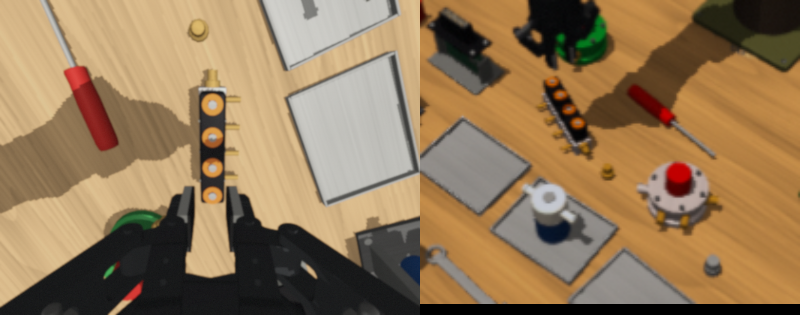

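```bash
python3 - <<'E'
from h import *
C=cam('wrist',np.load('T4.npy'));T=np.load('T4.npy')
h=cv2.cvtColor(cv2.imread('pics/w4.png'),cv2.COLOR_BGR2HSV).astype(int);H,S,V=h[...,0],h[...,1],h[...,2]
k,l,s,c=cv2.connectedComponentsWithStats(((H>6)&(H<18)&(S>140)&(V>120)).astype(np.uint8))
for i in range(1,k):
    if s[i,4]>60: print(c[i].round(1),s[i,4],onz(C,[c[i]],.06)[0].round(4))
print('tcp px',proj(C,T[:3,3]))
print(proj(cam('scene'),[T[:3,3],[.4205,-.115,.06]]), proj(cam('top'),[[.4205,-.115,.06]]))
print(manip.observe())
E
```

```text
[281.5 140.6] 359 [ 0.4382 -0.0707  0.06  ]
[282.7 182.2] 486 [ 0.4269 -0.0992  0.06  ]
[283.  223.3] 432 [ 0.4141 -0.1296  0.06  ]
[282.9 259.7] 380 [ 0.4016 -0.1584  0.06  ]
tcp px [[280.96807446 235.84620374]]
[[254.86502014 180.75095269]
 [255.89257252 193.37608522]] [[329.08579005 214.10063124]]
{'t': 12.85, 'joints': array([ 0.42121353,  0.62732181, -0.40156063,  2.18781826,  0.57125823,
        0.43711295, -0.84812179]), 'dq': array([-0.00526167,  0.00450507,  0.00044122,  0.0002143 , -0.0014764 ,
        0.00290144,  0.0020077 ]), 'joint_torque': array([ 2.09484980e-01, -4.17764890e+01, -2.78792828e+00, -7.17243075e+00,
        1.16895768e-03,  2.31262314e-02, -2.03171658e-03]), 'eef_pos': array([ 0.41795879, -0.11576619,  0.11532964]), 'ee_rot': array([-0.00300073,  0.83590235,  0.54885979, -0.00334447]), 'contact_force': array([ 0.40910187,  0.60715548, -0.07934231]), 'torque': array([ 0.00328958, -0.04495941,  0.01685891]), 'opening': 0.02003803246467647}
```

The rail is undisturbed; the fingers simply hadn't finished closing before the lift. I'll retry from a narrower opening and give it more time.

```bash
python3 -m crank '[[0,0,0,0,0,0,0.055],[0,0,0,0,0,0,0.055],[0,0,0,0,0,0,0.055],[0,0,0,0,0,0,0.055],[0,0,0,0,0,0,0.055],[0,0,0,0,0,0,0.055],[0,0,0,0.001,0.002,0.04,0.055],[0,0,0,0.001,0.002,0.08,0.055],[0,0,0,0.001,0.002,0.087,0.055],[0,0,0,0.001,0.002,0.087,0.055]]' 50
python3 -m crank '[[0,0,0,0,0,0,0.02],[0,0,0,0,0,0,0.02],[0,0,0,0,0,0,0.02],[0,0,0,0,0,0,0.02],[0,0,0,0,0,0,0.02],[0,0,0,0,0,0,0.02],[0,0,0,0,0,0,0.02],[0,0,0,0,0,0,0.02],[0,0,0,0,0,0,0.02],[0,0,0,0,0,0,0.02],[0,0,0,0,0,0,0.02],[0,0,0,0,0,0,0.02],[0,0,0,0,0,0,0.02],[0,0,0,0,0,0,0.02]]' 50
```

```text
t: 14.1
eef_pos: [0.4204, -0.1154, 0.0294]
ee_rot: [-0.002, 0.836, 0.549, -0.003]
contact_force: [-0.3, 0.8, -0.4]
opening: 0.0548
t: 15.85
eef_pos: [0.4205, -0.1155, 0.0292]
ee_rot: [-0.002, 0.836, 0.549, -0.002]
contact_force: [-0.1, 0.1, 0.3]
opening: 0.0196
```

```bash
python3 -m crank '[[0,0,0,0,0,0,0],[0,0,0,0,0,0,0],[0,0,0,0,0,0,0],[0,0,0,0,0,0,0],[0,0,0,0,0,0,0],[0,0,0,0,0,0,0],[0,0,0,0,0,0,0],[0,0,0,0,0,0,0]]' 50; python3 - <<'E'
from h import *
np.save('T5',pose()); a=manip.snapshot('wrist'); cv2.imwrite('pics/w5.png',a)
cv2.imwrite('pics/c5.png',cv2.resize(a[100:420,140:420],(700,600)) if 0 else cv2.resize(a[120:420,130:430],(600,600)))
E
```

```text
t: 16.85
eef_pos: [0.4205, -0.1155, 0.0292]
ee_rot: [-0.002, 0.836, 0.549, -0.002]
contact_force: [0.3, 0.7, -0.3]
opening: 0.0003
```

View pics/c5.png

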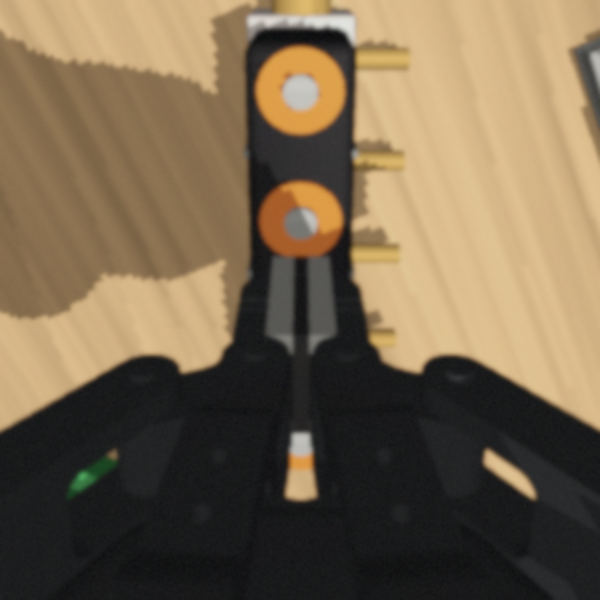

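```bash
python3 - <<'E'
from h import *
T=np.load('T5.npy');C=cam('wrist',T)
for z in(-.05,-.04,-.03,-.02,-.01,0,.01): print(z,proj(C,(T@[0,0,z,1])[:3]).round(1), proj(C,(T@[0.011,0,z,1])[:3]).round(1))
S=cam('scene')
T4=np.load('T4.npy')
for z in(-.06,-.04,-.02,0): print(z,proj(S,(T4@[0,0,z,1])[:3]).round(1))
E
python3 - <<'E'
import cv2
b=cv2.imread('pics/s4.png')[120:220,210:310]
cv2.imwrite('pics/c6.png',cv2.resize(b,(600,600),interpolation=cv2.INTER_CUBIC))
E
```

```text
-0.05 [[281.3 280.7]] [[281.3 258.7]]
-0.04 [[281.2 269.5]] [[281.3 248.7]]
-0.03 [[281.2 259.6]] [[281.2 239.9]]
-0.02 [[281.1 250.8]] [[281.1 232. ]]
-0.01 [[281. 243.]] [[281. 225.]]
0 [[281.  235.8]] [[281.  218.6]]
0.01 [[280.9 229.4]] [[280.9 212.9]]
-0.06 [[253.3 167.1]]
-0.04 [[253.9 171.7]]
-0.02 [[254.4 176.3]]
0 [[254.9 180.8]]
```

View pics/c6.png

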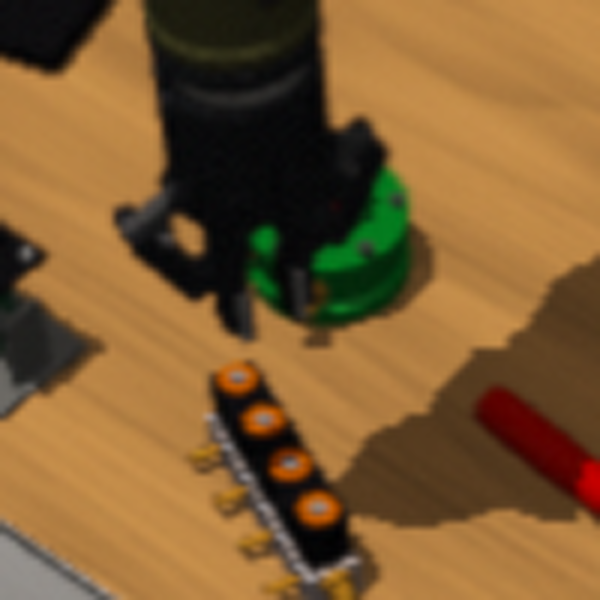

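Wrist image w5 shows the fingers shut above the block, although the reported TCP is at z=0.029. Both the scene view and the wrist view put the real fingertips about 33-39 mm short of the nominal TCP. I'll correct for about 36 mm from here on.

```bash
python3 -m crank '[[0,0,0,0,0,-0.02,0.055],[0,0,0,0,0,-0.02,0.055],[0,0,0,0,0,-0.02,0.055],[0,0,0,0,0,-0.02,0.055],[0,0,0,0,0,-0.02,0.055],[0,0,0,0,0,-0.02,0.055],[0,0,0,0,0,-0.02,0.055],[0,0,0,0,0,-0.02,0.055],[0,0,0,0,0,-0.02,0.055],[0,0,0,0,0,0.005,0.055],[0,0,0,0,0,0.02,0.055],[0,0,0,0,0,0.028,0.055],[0,0,0,0,0,0.032,0.055],[0,0,0,0,0,0.032,0.055]]' 50
python3 -m crank '[[0,0,0,0,0,0,0.015],[0,0,0,0,0,0,0.015],[0,0,0,0,0,0,0.015],[0,0,0,0,0,0,0.015],[0,0,0,0,0,0,0.015],[0,0,0,0,0,0,0.015],[0,0,0,0,0,0,0.015],[0,0,0,0,0,0,0.015],[0,0,0,0,0,0,0.015],[0,0,0,0,0,0,0.015]]' 50
```

```text
t: 18.65
eef_pos: [0.4204, -0.1154, -0.003]
ee_rot: [-0.002, 0.836, 0.549, -0.002]
contact_force: [-0.6, -0.7, -0.1]
opening: 0.0549
t: 19.9
eef_pos: [0.4205, -0.1156, -0.0025]
ee_rot: [-0.002, 0.836, 0.549, -0.002]
contact_force: [-0.6, 0.0, 6.0]
opening: 0.0256
```

```bash
python3 -m crank '[[0,0,0,0,0,-0.02,0.015],[0,0,0,0,0,-0.07,0.015],[0,0,0,0,0,-0.12,0.015],[0,0,0,0,0,-0.15,0.015],[0,0,0,0,0,-0.15,0.015],[0,0,0,0,0,-0.15,0.015]]' 
python3 - <<'E'
from h import *
print(manip.observe()['opening']);delta(.6085,.1815,.147,87);delta(.6085,.1815,.0015,87)
E
```

```text
t: 20.65
eef_pos: [0.4201, -0.116, 0.1461]
ee_rot: [-0.003, 0.836, 0.549, -0.003]
contact_force: [0.3, -0.5, -3.2]
opening: 0.0251
0.02507021691217288
heading now 66.55 turn [ -0.53   0.05 -20.45] shift [ 0.3479  0.0545 -0.0023] rows 6
heading now 66.55 turn [ -0.53   0.05 -20.45] shift [0.3483 0.0557 0.1432] rows 7
```

```bash
python3 -m crank '[[-0.5,0,-20.5,0.348,0.0545,0,0.015],[-0.5,0,-20.5,0.348,0.0545,0,0.015],[-0.5,0,-20.5,0.348,0.0545,0,0.015],[-0.5,0,-20.5,0.348,0.0545,0,0.015],[-0.5,0,-20.5,0.348,0.0545,0,0.015],[-0.5,0,-20.5,0.348,0.0545,0,0.015],[-0.5,0,-20.5,0.348,0.0545,0,0.015],[-0.5,0,-20.5,0.348,0.0545,0,0.015],[-0.5,0,-20.5,0.348,0.0555,0.05,0.015],[-0.5,0,-20.5,0.348,0.0555,0.1,0.015],[-0.5,0,-20.5,0.348,0.0555,0.13,0.015],[-0.5,0,-20.5,0.348,0.0555,0.139,0.015],[-0.5,0,-20.5,0.348,0.0555,0.142,0.015],[-0.5,0,-20.5,0.348,0.0555,0.1435,0.015],[-0.5,0,-20.5,0.348,0.0555,0.1435,0.015]]'
```

```text
t: 22.52
eef_pos: [0.6103, 0.182, 0.0039]
ee_rot: [0.001, 0.725, 0.689, 0.001]
contact_force: [0.8, -0.4, -3.8]
opening: 0.0253
```

```bash
python3 -m crank '[[0,0,0,0,0,0.003,0.015],[0,0,0,0,0,0.004,0.015],[0,0,0,0,0,0.004,0.015]]'
python3 -m crank '[[0,0,0,0,0,0,0.035],[0,0,0,0,0,0,0.05],[0,0,0,0,0,0,0.05],[0,0,0,0,0,0,0.05],[0,0,0,0,0,0,0.05],[0,0,0,0,0,0,0.05],[0,0,0,0,0,-0.04,0.05],[0,0,0,0,0,-0.09,0.085],[0,0,0,0,0,-0.14,0.085],[0,0,0,0,0,-0.16,0.085],[0,0,0,0,0,-0.16,0.085]]'
python3 - <<'E'
from h import *
delta(.429,.1195,.16,87)
E
```

```text
t: 22.9
eef_pos: [0.6104, 0.1821, 0.0007]
ee_rot: [0.001, 0.725, 0.689, 0.001]
contact_force: [-1.4, -1.5, 8.1]
opening: 0.0254
t: 24.28
eef_pos: [0.61, 0.1821, 0.1598]
ee_rot: [0.001, 0.725, 0.689, 0.001]
contact_force: [-0.6, -0.3, -1.7]
opening: 0.0845
heading now 87.06 turn [ 0.23 -0.01  0.06] shift [-0.0718 -0.1775 -0.0009] rows 4
```

```bash
python3 -m crank '[[0,0,0,-0.0718,-0.1775,0,0.07],[0,0,0,-0.0718,-0.1775,0,0.07],[0,0,0,-0.0718,-0.1775,0,0.07],[0,0,0,-0.0718,-0.1775,0,0.07],[0,0,0,-0.0718,-0.1775,0,0.07],[0,0,0,-0.0718,-0.1775,0.05,0.07],[0,0,0,-0.0718,-0.1775,0.1,0.07],[0,0,0,-0.0718,-0.1775,0.13,0.07],[0,0,0,-0.0718,-0.1775,0.14,0.07],[0,0,0,-0.0718,-0.1775,0.14,0.07]]' 70
python3 -m crank '[[0,0,0,0,0,0,0.028],[0,0,0,0,0,0,0.028],[0,0,0,0,0,0,0.028],[0,0,0,0,0,0,0.028],[0,0,0,0,0,0,0.028],[0,0,0,0,0,0,0.028],[0,0,0,0,0,0,0.028],[0,0,0,0,0,0,0.028],[0,0,0,0,0,0,0.028],[0,0,0,0,0,0,0.028]]' 70
```

```text
t: 25.52
eef_pos: [0.4296, 0.12, 0.0169]
ee_rot: [0.001, 0.725, 0.689, 0.0]
contact_force: [-0.0, 0.1, 0.6]
opening: 0.07
t: 26.78
eef_pos: [0.4294, 0.1195, 0.0192]
ee_rot: [0.001, 0.725, 0.689, 0.001]
contact_force: [0.9, 1.4, 6.2]
opening: 0.038
```

```bash
python3 -m crank '[[0,0,0,0,0,-0.03,0.028],[0,0,0,0,0,-0.08,0.028],[0,0,0,0,0,-0.13,0.028],[0,0,0,0,0,-0.14,0.028],[0,0,0,0,0,-0.14,0.028],[0,0,0,0,0,-0.14,0.028]]' 
python3 - <<'E'
from h import *
print(manip.observe()['opening']);delta(.5805,-.178,.158,87);delta(.5805,-.178,.023,87)
E
```

```text
t: 27.52
eef_pos: [0.427, 0.1181, 0.1568]
ee_rot: [0.0, 0.725, 0.689, -0.002]
contact_force: [-0.1, 0.1, -6.6]
opening: 0.0379
0.03787781219119486
heading now 87.07 turn [-0.1   0.16  0.07] shift [-0.2879  0.1684 -0.0007] rows 6
heading now 87.07 turn [-0.1   0.16  0.07] shift [-0.2875  0.1686  0.1343] rows 6
```

```bash
python3 -m crank '[[0,0,0,-0.288,0.1685,0,0.028],[0,0,0,-0.288,0.1685,0,0.028],[0,0,0,-0.288,0.1685,0,0.028],[0,0,0,-0.288,0.1685,0,0.028],[0,0,0,-0.288,0.1685,0,0.028],[0,0,0,-0.288,0.1685,0,0.028],[0,0,0,-0.288,0.1685,0,0.028],[0,0,0,-0.288,0.1685,0,0.028],[0,0,0,-0.288,0.1685,0.04,0.028],[0,0,0,-0.288,0.1685,0.09,0.028],[0,0,0,-0.288,0.1685,0.12,0.028],[0,0,0,-0.288,0.1685,0.13,0.028],[0,0,0,-0.288,0.1685,0.133,0.028],[0,0,0,-0.288,0.1685,0.133,0.028]]'
```

```text
t: 29.28
eef_pos: [0.5833, -0.1766, 0.0272]
ee_rot: [0.002, 0.725, 0.689, 0.001]
contact_force: [0.3, -0.4, -5.6]
opening: 0.0378
```

```bash
python3 -m crank '[[0,0,0,-0.001,-0.002,0.003,0.028],[0,0,0,-0.001,-0.002,0.004,0.028],[0,0,0,-0.001,-0.002,0.005,0.028],[0,0,0,-0.001,-0.002,0.005,0.028]]'
python3 -m crank '[[0,0,0,0,0,0,0.045],[0,0,0,0,0,0,0.06],[0,0,0,0,0,0,0.06],[0,0,0,0,0,0,0.06],[0,0,0,0,0,0,0.06],[0,0,0,0,0,0,0.06],[0,0,0,0,0,-0.04,0.06],[0,0,0,0,0,-0.09,0.06],[0,0,0,0,0,-0.14,0.06],[0,0,0,0,0,-0.15,0.06],[0,0,0,0,0,-0.15,0.06]]'
python3 - <<'E'
from h import *
delta(.436,-.3385,.16,89);delta(.436,-.3385,.055,89)
E
```

```text
t: 29.78
eef_pos: [0.5799, -0.1787, 0.0222]
ee_rot: [0.001, 0.725, 0.689, -0.0]
contact_force: [-4.8, -0.6, 6.4]
opening: 0.038
t: 31.15
eef_pos: [0.5799, -0.1781, 0.1712]
ee_rot: [0.001, 0.725, 0.689, 0.0]
contact_force: [-0.5, -0.8, 0.2]
opening: 0.0603
heading now 87.06 turn [ 0.14  0.07 -1.94] shift [-0.1675 -0.1355  0.0111] rows 4
heading now 87.06 turn [ 0.14  0.07 -1.94] shift [-0.1674 -0.1358  0.1161] rows 4
```

```bash
python3 -m crank '[[0,0,-2,-0.1675,-0.1355,0,0.055],[0,0,-2,-0.1675,-0.1355,0,0.055],[0,0,-2,-0.1675,-0.1355,0,0.055],[0,0,-2,-0.1675,-0.1355,0,0.055],[0,0,-2,-0.1675,-0.1355,0,0.055],[0,0,-2,-0.1675,-0.1355,0.03,0.055],[0,0,-2,-0.1675,-0.1355,0.07,0.055],[0,0,-2,-0.1675,-0.1355,0.1,0.055],[0,0,-2,-0.1675,-0.1355,0.117,0.055],[0,0,-2,-0.1675,-0.1355,0.117,0.055],[0,0,-2,-0.1675,-0.1355,0.117,0.055]]' 60
python3 -m crank '[[0,0,0,0,0,0,0.008],[0,0,0,0,0,0,0.008],[0,0,0,0,0,0,0.008],[0,0,0,0,0,0,0.008],[0,0,0,0,0,0,0.008],[0,0,0,0,0,0,0.008],[0,0,0,0,0,0,0.008],[0,0,0,0,0,0,0.008],[0,0,0,0,0,0,0.008],[0,0,0,0,0,0,0.008],[0,0,0,0,0,0,0.008]]' 60
```

```text
t: 32.52
eef_pos: [0.4373, -0.3381, 0.0547]
ee_rot: [0.002, 0.713, 0.702, 0.001]
contact_force: [0.9, 0.3, 0.2]
opening: 0.055
t: 33.9
eef_pos: [0.4365, -0.3387, 0.0547]
ee_rot: [0.001, 0.713, 0.701, 0.0]
contact_force: [-0.6, 0.2, 6.0]
opening: 0.0172
```

```bash
python3 -m crank '[[0,0,0,0,0,-0.02,0.008],[0,0,0,0,0,-0.05,0.008],[0,0,0,0,0,-0.08,0.008],[0,0,0,0,0,-0.11,0.008],[0,0,0,0,0,-0.13,0.008],[0,0,0,0,0,-0.13,0.008],[0,0,0,0,0,-0.13,0.008]]' 
python3 - <<'E'
from h import *
o=manip.observe();T=pose(o);np.save('T7',T);print(o['opening']);delta(.598,.376,.185,82.5)
cv2.imwrite('pics/w7.png',manip.snapshot('wrist'))
E
```

```text
t: 34.78
eef_pos: [0.4351, -0.3382, 0.1834]
ee_rot: [0.0, 0.713, 0.701, -0.0]
contact_force: [0.0, 0.2, -1.9]
opening: 0.0173
0.017250852705108316
heading now 89.08 turn [0.02 0.02 6.58] shift [ 0.7167  0.1514 -0.0019] rows 12
```

```bash
python3 -m crank '[[0,0,6.5,0.7167,0.1514,0,0.008],[0,0,6.5,0.7167,0.1514,0,0.008],[0,0,6.5,0.7167,0.1514,0,0.008],[0,0,6.5,0.7167,0.1514,0,0.008],[0,0,6.5,0.7167,0.1514,0,0.008],[0,0,6.5,0.7167,0.1514,0,0.008],[0,0,6.5,0.7167,0.1514,0,0.008],[0,0,6.5,0.7167,0.1514,0,0.008],[0,0,6.5,0.7167,0.1514,0,0.008],[0,0,6.5,0.7167,0.1514,0,0.008],[0,0,6.5,0.7167,0.1514,0,0.008],[0,0,6.5,0.7167,0.1514,0,0.008],[0,0,6.5,0.7167,0.1514,0,0.008],[0,0,6.5,0.7167,0.1514,0,0.008],[0,0,6.5,0.7167,0.1514,0,0.008],[0,0,6.5,0.7167,0.1514,0,0.008]]'
python3 - <<'E'
from h import *
o=manip.observe();np.save('T8',pose(o)); delta(.598,.376,.185,82.5)
a=manip.snapshot('wrist');b=manip.snapshot('scene');t=manip.snapshot('top')
for n,i in(('w8',a),('s8',b),('t8',t)):cv2.imwrite(f'pics/{n}.png',i)
L=cv2.resize(a[60:300,200:360],(400,600),interpolation=cv2.INTER_CUBIC);Rr=cv2.resize(b[240:390,300:400],(400,600),interpolation=cv2.INTER_CUBIC)
cv2.imwrite('pics/c8.png',np.hstack([L,Rr]))
E
```

```text
t: 36.83
eef_pos: [0.5994, 0.3743, 0.1837]
ee_rot: [0.001, 0.752, 0.659, 0.0]
contact_force: [0.3, 0.2, -1.4]
opening: 0.0174
heading now 82.48 turn [ 0.12  0.08 -0.02] shift [ 0.0015 -0.0016 -0.0013] rows 1
```

View pics/c8.png

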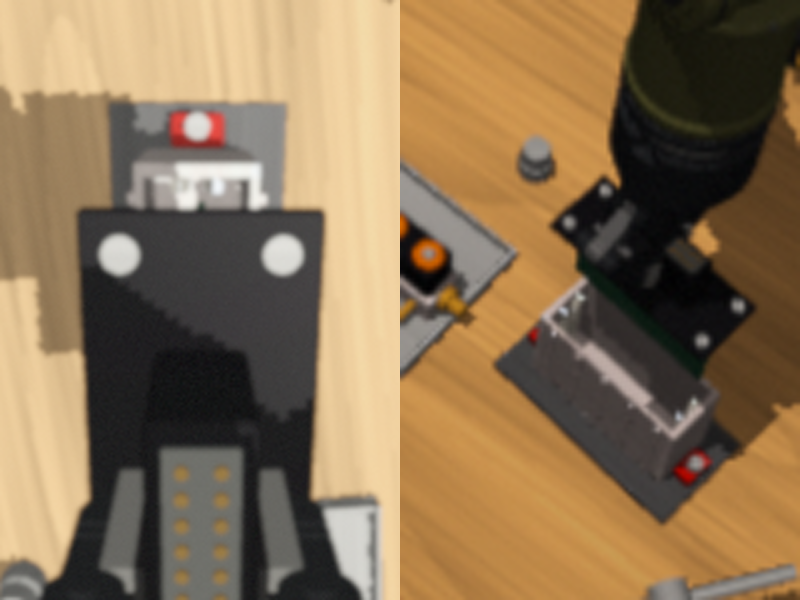

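```bash
python3 - <<'E'
from h import *
T=np.load('T8.npy');C=cam('wrist',T);Ti=np.linalg.inv(T)
tl=lambda P:(np.c_[P,np.ones(len(P))]@Ti.T)[:,:3].round(4)
sc=[(247.6,161.6),(313.2,162.0)];pc=[(231.4,144.2),(329.2,144.4)]
for z in(.205,.212,.219):
    P=onz(C,sc,z);print(z,tl(P),np.linalg.norm(P[0]-P[1]).round(4),tl(onz(C,pc,z)))
print('case end tool',tl(onz(C,[(253.2,125.2),(304.8,125.2)],.086)))
u=np.array([np.cos(np.radians(82.5)),np.sin(np.radians(82.5)),0]);v=np.array([-u[1],u[0],0]);c=np.array([.598,.376,.086])
print('expected',tl(np.array([c+.056*u+.021*v,c+.056*u-.021*v,c])))
# repeat w1 screws->tool frame at grasp
E
```

```text
0.205 [[ 0.049  -0.0164 -0.0214]
 [ 0.0488  0.0158 -0.0213]] 0.0321 [[ 0.0575 -0.0239 -0.0214]
 [ 0.0574  0.0232 -0.0213]]
0.212 [[ 0.0503 -0.0156 -0.0284]
 [ 0.0501  0.015  -0.0283]] 0.0307 [[ 0.0584 -0.0228 -0.0284]
 [ 0.0583  0.0221 -0.0283]]
0.219 [[ 0.0516 -0.0149 -0.0354]
 [ 0.0514  0.0143 -0.0353]] 0.0293 [[ 0.0593 -0.0218 -0.0354]
 [ 0.0592  0.0211 -0.0353]]
case end tool [[ 0.0573 -0.0228  0.0976]
 [ 0.0573  0.0202  0.0977]]
expected [[ 0.0576 -0.0228  0.0976]
 [ 0.0576  0.0192  0.0977]
 [ 0.0016 -0.0018  0.0977]]
```

```bash
python3 -m crank '[[0.1,0.1,0,0.0013,-0.0013,0,0.008],[0.1,0.1,0,0.0013,-0.0013,0,0.008],[0.1,0.1,0,0.0013,-0.0013,0.02,0.008],[0.1,0.1,0,0.0013,-0.0013,0.035,0.008],[0.1,0.1,0,0.0013,-0.0013,0.045,0.008],[0.1,0.1,0,0.0013,-0.0013,0.05,0.008],[0.1,0.1,0,0.0013,-0.0013,0.055,0.008],[0.1,0.1,0,0.0013,-0.0013,0.06,0.008],[0.1,0.1,0,0.0013,-0.0013,0.06,0.008],[0.1,0.1,0,0.0013,-0.0013,0.06,0.008]]'
python3 - <<'E'
from h import *
delta(.598,.376,.0617,82.5)
E
```

```text
t: 38.22
eef_pos: [0.5979, 0.3768, 0.1235]
ee_rot: [-0.0, 0.751, 0.66, 0.0]
contact_force: [-0.3, -1.7, -2.3]
opening: 0.0175
heading now 82.57 turn [-0.   -0.02  0.07] shift [-0.0008  0.0002  0.0618] rows 1
```

```bash
python3 -m crank '[[0,0,0,-0.0006,0,0.005,0.008],[0,0,0,-0.0006,0,0.01,0.008],[0,0,0,-0.0006,0,0.015,0.008],[0,0,0,-0.0006,0,0.02,0.008],[0,0,0,-0.0006,0,0.025,0.008],[0,0,0,-0.0006,0,0.03,0.008],[0,0,0,-0.0006,0,0.03,0.008]]'
```

```text
t: 39.1
eef_pos: [0.5977, 0.3767, 0.0929]
ee_rot: [-0.0, 0.751, 0.66, 0.0]
contact_force: [0.2, -2.1, -1.8]
opening: 0.0173
```

```bash
python3 -m crank '[[0,0,0,-0.0007,0,0.005,0.008],[0,0,0,-0.0007,0,0.01,0.008],[0,0,0,-0.0007,0,0.015,0.008],[0,0,0,-0.0007,0,0.02,0.008],[0,0,0,-0.0007,0,0.024,0.008],[0,0,0,-0.0007,0,0.027,0.008],[0,0,0,-0.0007,0,0.027,0.008]]'
```

```text
t: 39.98
eef_pos: [0.5977, 0.3765, 0.0664]
ee_rot: [-0.001, 0.751, 0.66, 0.001]
contact_force: [0.0, -0.0, -1.5]
opening: 0.0172
```

```bash
python3 -m crank '[[0,0,0,0,0,0.002,0.008],[0,0,0,0,0,0.004,0.008],[0,0,0,0,0,0.005,0.008],[0,0,0,0,0,0.005,0.008]]'
```

```text
t: 40.48
eef_pos: [0.5977, 0.3763, 0.0616]
ee_rot: [-0.001, 0.751, 0.66, 0.001]
contact_force: [0.9, -0.0, -1.7]
opening: 0.0175
```

No contact yet, so I'll lower by up to another 4 mm gently.

```bash
python3 -m crank '[[0,0,0,0,0,0.001,0.008],[0,0,0,0,0,0.002,0.008],[0,0,0,0,0,0.002,0.008]]'; python3 -m crank '[[0,0,0,0,0,0.001,0.008],[0,0,0,0,0,0.002,0.008],[0,0,0,0,0,0.002,0.008]]'
```

```text
t: 40.85
eef_pos: [0.5977, 0.3764, 0.0608]
ee_rot: [-0.0, 0.751, 0.66, 0.001]
contact_force: [-1.5, -0.8, 6.3]
opening: 0.0174
t: 41.22
eef_pos: [0.5978, 0.3765, 0.0608]
ee_rot: [-0.0, 0.751, 0.66, 0.001]
contact_force: [-4.8, -3.4, 15.4]
opening: 0.0174
```

Firm contact at 0.0608 (15 N) matches seating. I'll release, rise and check.

```bash
python3 -m crank '[[0,0,0,0,0,-0.002,0.008],[0,0,0,0,0,-0.002,0.025],[0,0,0,0,0,-0.002,0.04],[0,0,0,0,0,-0.002,0.04],[0,0,0,0,0,-0.002,0.04],[0,0,0,0,0,-0.002,0.04],[0,0,0,0,0,-0.002,0.04],[0,0,0,0,0,-0.03,0.04],[0,0,0,0,0,-0.08,0.04],[0,0,0,0,0,-0.13,0.04],[0,0,0,0,0,-0.18,0.04],[0,0,0,-0.15,-0.02,-0.24,0.06],[0,0,0,-0.15,-0.02,-0.24,0.06],[0,0,0,-0.15,-0.02,-0.24,0.06],[0,0,0,-0.15,-0.02,-0.24,0.06],[0,0,0,-0.15,-0.02,-0.24,0.06],[0,0,0,-0.15,-0.02,-0.24,0.06]]'
python3 - <<'E'
from h import *
o=manip.observe();np.save('T9',pose(o))
a=manip.snapshot('wrist');b=manip.snapshot('scene')
cv2.imwrite('pics/w9.png',a);cv2.imwrite('pics/s9.png',b)
A=cv2.resize(a,(400,300));B=cv2.resize(b[140:370,150:400],(400,368),interpolation=cv2.INTER_CUBIC)
cv2.imwrite('pics/c9.png',np.hstack([cv2.copyMakeBorder(A,0,68,0,0,cv2.BORDER_CONSTANT),B]))
E
```

```text
t: 43.35
eef_pos: [0.558, 0.2313, 0.2968]
ee_rot: [-0.001, 0.751, 0.661, 0.0]
contact_force: [-0.9, -0.4, -0.2]
opening: 0.0598
```

View pics/c9.png

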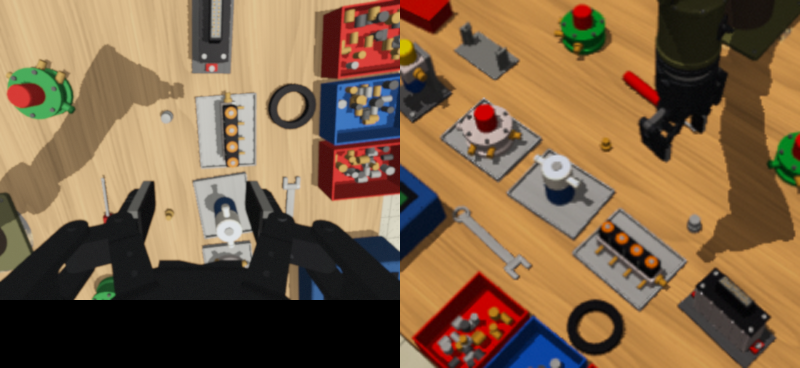

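All parts look placed. One more wrist view over the filter and reducer, then numeric checks.

```bash
python3 -m crank '[[0,0,0,-0.36,0.01,0,0.06],[0,0,0,-0.36,0.01,0,0.06],[0,0,0,-0.36,0.01,0,0.06],[0,0,0,-0.36,0.01,0,0.06],[0,0,0,-0.36,0.01,0,0.06],[0,0,0,-0.36,0.01,0,0.06],[0,0,0,-0.36,0.01,0,0.06],[0,0,0,-0.36,0.01,0,0.06],[0,0,0,-0.36,0.01,0,0.06]]'
python3 - <<'E'
from h import *
o=manip.observe();np.save('T10',pose(o)); a=manip.snapshot('wrist');cv2.imwrite('pics/w10.png',a);cv2.imwrite('pics/t10.png',manip.snapshot('top'))
c=cam('wrist',np.load('T10.npy')); 
def comps(img,C,f,z,mn):
    h=cv2.cvtColor(cv2.imread(img),cv2.COLOR_BGR2HSV).astype(int);k,l,s,c=cv2.connectedComponentsWithStats(f(h[...,0],h[...,1],h[...,2]).astype(np.uint8))
    for i in range(1,k):
        P=onz(C,[c[i]],z)[0]
        if s[i,4]>mn and abs(P[0]-.59)<.06 and abs(P[1])<.28: print(img,c[i].round(1),s[i,4],P.round(4))
C9=cam('wrist',np.load('T9.npy'))
org=lambda H,S,V:(H>6)&(H<18)&(S>140)&(V>120)
red=lambda H,S,V:((H<6)|(H>174))&(S>180)&(V>110)
comps('pics/w9.png',C9,org,.063,40);comps('pics/w10.png',c,org,.063,40);comps('pics/w10.png',c,red,.089,100)
p=proj(c,[[.5855,.005,.093]])[0].astype(int);q=proj(c,[[.58,-.178,.089]])[0].astype(int);print(p,q)
x0,y0=p-60; x9,y9=C9 and proj(C9,[[.598,.376,.09]])[0].astype(int)-60
print(x0,y0,x9,y9); y9=max(y9,0);x0=max(x0,0);y0=max(y0,0)
w9=cv2.imread('pics/w9.png')
cv2.imwrite('pics/c10.png',np.hstack([cv2.resize(a[y0:y0+120,x0:x0+120],(390,390),interpolation=3),cv2.resize(w9[y9:y9+120,x9:x9+120],(390,390),interpolation=2)]))
E
```

```text
t: 44.58
eef_pos: [0.5223, -0.1264, 0.2972]
ee_rot: [-0.001, 0.75, 0.661, 0.001]
contact_force: [-0.5, 0.3, 0.2]
opening: 0.0599
pics/w9.png [322.1 158. ] 86 [0.6117 0.2309 0.063 ]
pics/w9.png [323.3 182.2] 136 [0.6104 0.1988 0.063 ]
pics/w9.png [324.6 205.2] 156 [0.6095 0.1669 0.063 ]
pics/w9.png [325.2 226.5] 135 [0.6077 0.1361 0.063 ]
pics/w10.png [329.7 200. ] 584 [ 0.5784 -0.1759  0.089 ]
[323  39] [331 201]
263 -21 240 -31
```

View pics/c10.png

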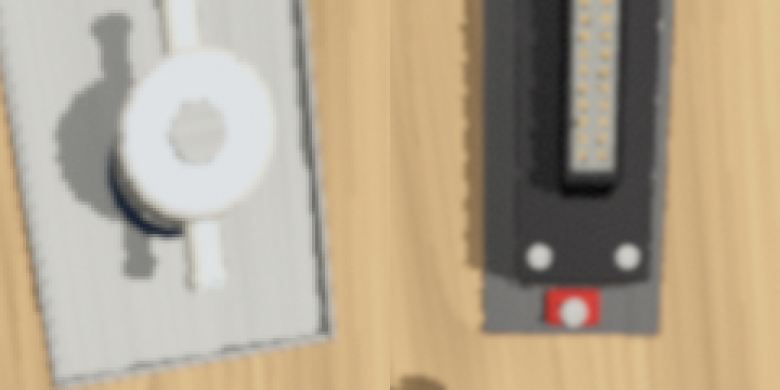

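```bash
python3 - <<'E'
from h import *
c=cam('wrist',np.load('T10.npy'));C9=cam('wrist',np.load('T9.npy'))
print('filter',onz(c,[(323.6,40.9)],.093).round(4)); P=onz(c,[(263+182/3.25,3),(263+206/3.25,288/3.25)],.077);print('ports',P.round(4),np.degrees(np.arctan2(*(P[0]-P[1])[[1,0]])))
u=np.array([np.cos(np.radians(82.5)),np.sin(np.radians(82.5)),0])
Q=onz(C9,[(286.2,78.8),(313.2,78.8)],.09);print(Q.round(4),np.linalg.norm(Q[0]-Q[1]),'card centre',(Q.mean(0)+.0507*u).round(4))
im=cv2.imread('pics/w10.png')
b=cv2.imread('pics/s9.png');cv2.imwrite('pics/c11.png',cv2.resize(b[295:375,310:400],(720,600) if 0 else (675,600),interpolation=cv2.INTER_CUBIC))
E
```

```text
filter [[0.5854 0.0038 0.093 ]]
ports [[ 0.5857  0.043   0.077 ]
 [ 0.5867 -0.044   0.077 ]] 90.66975151403402
[[0.5769 0.3293 0.09  ]
 [0.6067 0.3255 0.09  ]] 0.030044117876029362 card centre [0.5984 0.3777 0.09  ]
```

View pics/c11.png

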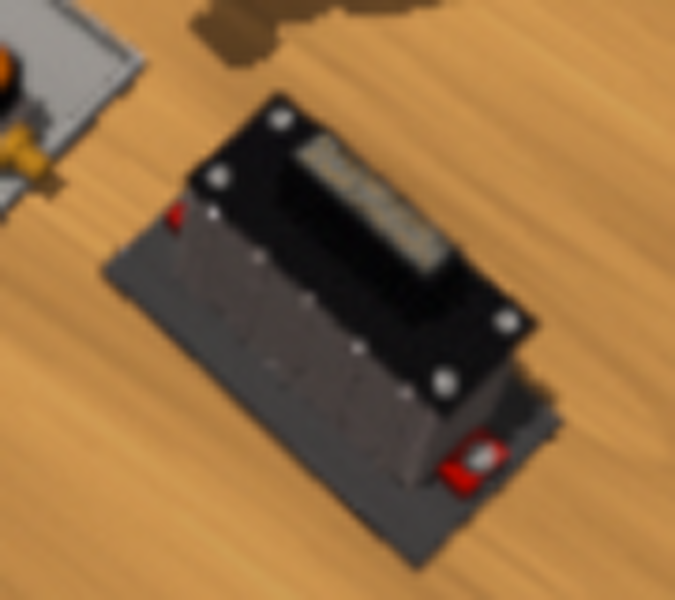

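The end plate sits flush on the rim all round and every measured position is within tolerance, so I'm handing in.

```bash
python3 -c "
from bench import manip
print(manip.finish_job())"
```

```text
the job is handed in; nothing more can be done
None
```

I placed the reducer, filter and rail in their trays and seated the circuit card in the case. I then let go of everything and handed the job in at about 45 s of the 122 s allowed. No verdict comes back.

The final wrist images and one scene view gave these positions, compared with targets measured earlier by camera:

| Part | Final position (x, y in m) | Target (x, y in m) | Heading |
|---|---|---|---|
| Reducer, in tray_right (by the regulator) | (0.578, -0.176) | (0.5805, -0.178) | not needed |
| Filter, in tray_middle | (0.585, 0.004) | (0.5855, 0.005) | ports at 90.7°, tray about 90° |
| Rail, in tray_left (by the case) | (0.610, 0.183) | (0.6085, 0.1815) | about 88°, tray 87° |
| Card, in the case | (0.598, 0.378) | (0.598, 0.376) | gripper at 82.5° when released; not re-measured |

- **Card seating:** it stopped with a firm 15 N, and the end plate looks flush on the rim all round in the final view. I did not measure its seated height separately.
- **Fingertip offset:** the real fingertips turned out to be about 36 mm short of the stated TCP.
    - Two closes on the rail passed above it, without disturbing it, before I corrected for this.
    - The filter had already been gripped higher than planned, but it still landed well.

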